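# Set and lock a telescopic prop leg to its length mark

### The arm

A 6-joint arm with a two-finger parallel gripper is mounted at the origin on the work surface. World frame = base frame: x ahead of the robot, y to its left, z up, the work surface at z = 0. Lengths are in mm, angles in rad, forces in N, time in s.
With the tool pointing down it reaches from about 350 to 775 mm from the base axis. Payload 7.3 kg.
Tool frame: the origin (TCP) lies at the very end of the fingers, on their centre line; the grasp point (between the pads) lies 19 mm behind it; z points along the fingers, x is the direction in which the jaws open and shut, and the axes are right-handed (so a half turn about z gives the same grasp; the last joint's range is limited). The gripper opens to 92 mm and grips with 3 to 60 N. Pads are 19 mm wide; open, the fingers measure 130 mm over their backs; the gripper's body (75 mm by 190 mm) begins 47 mm behind the grasp point.
Start: joints at [1.116, 0.342, 1.524, -0, 1.275, -0.146], TCP at [159.541, 500.192, 226.741] pointing down, gripper open.
Joint ranges: [-2.53, 2.53], [-0.77, 2.02], [0.04, 2.7], [-1, 4.14], [0.28, 2.66], [-3.11, 3.11]. Speed limits (rad/s): [2.57, 2.57, 3.14, 3.14, 3.14, 3.14].

### API

Orientations are given as [roll, pitch, yaw] about the fixed x, y, z axes, in that order (R = Rz(yaw) Ry(pitch) Rx(roll)).
In Python, from plant import bot, capture, camera_params gives the robot as it stands.
- The arm moves only by the shell command python3 -m jog 'ROWS' [OPENING]. ROWS is a JSON object of lists of equal length, an entry for each row: "xyz": the shift along the world's x, y, z as a fraction of full scale, a list of three; "angular": the turn, a rotation vector about the world's x, y, z as a fraction of full scale, a list of three. In form: {"xyz": [[x, y, z], ...], "angular": [[wx, wy, wz], ...]}. A call has 1 to 10 rows; each row shifts and turns the pose as measured when the row begins; what a row does not reach is not made up. Full scale, the value 1, is 2 cm for a shift and 6 degrees for a turn. A row lasts 1/10 s, in which the tool goes at most 50 mm and 8.59 degrees, less where a joint would pass 70% of its speed; a pose out of reach is approached as far as the arm can. A call with a number of a shift or a turn outside -1 to 1 is refused whole. A call with a gripper value outside its range is refused whole. OPENING is the closure, from -1 (fully open) to 1 (shut), set as the call begins (- or left out, the last holds). The fingers move at their own pace and stop on an object; the grip force is fixed at half the most. Time passes only in rows, so rows that do not move let the fingers close. It gives the time, the measured TCP pose, the force and the opening at its end, in the units of the state.
- bot.get_obs(): the state, without advancing time (a new reading comes with each control period).
- capture(name): name is "side" or "top" or "wrist"; returns the picture (480x640x3 uint8, red, green, blue); there is no depth.
- camera_params(name): a dict with "fx", "fy", "cx", "cy" (pixels), "rvec" (rotation vector, rad) and "tvec" (3), from world to camera coordinates, as OpenCV has them. Camera axes: x right, y down, z forward; pixel columns grow to the right and rows downward; lengths in mm; the calibration is good to about 2 mm. A picture is of the moment at which its call begins: read the wrist's pose just before it. camera_params takes no time and is no camera call; for the wrist camera it gives the pose at the moment of the call.
- bot.close_job(): hands the job in, once; it reports no verdict.
The state is a dict: "time": time; "joint_positions": joint angles; "dq": joint speeds; "tau": joint torques, N m; "tool_pos": TCP position; "tcp_rot": TCP orientation; "contact_force": force on the tool from outside, world axes, zero at the start; "moment": the same for the moment, N m; "grip_width": finger opening in mm.
Only numpy, scipy, OpenCV 4.12 (cv2) and the standard library are available. Lean on these libraries where they do the work, as an engineer would, in place of code of your own. Each camera call takes 0.05 s, during which the arm holds its last target.

### The job

At the parts-store bench, first turn the black preload dial so that its white pointer line is at the green mark. Then draw the spring-loaded leg out by its cross bar, with the orange cam lever still open, until the leg's white pointer is level with the red length mark, and while keeping the leg there fold the lever flat shut by pinching it against the rubber thumb pad on the other side of the collar. The worn cam does not hold the leg by itself, so finish still pinching lever and pad with the leg at the mark: do not let go, and leave the mark and the other parts on the bench where they are.

Things in the scene. Friction and masses are not known exactly. Their poses are not given: they have to be found in the camera images.
- fixture: Fixed bench fixture, grey base plate 190 x 440 mm, top 20 mm high; blue headstock 90 x 90 mm, 100 mm high, at y = +175 mm. Origin on the table under the leg's axis, which runs along fixture y at x = 0, 75 mm above the table; the leg lengthens towards -y. The lever and white scale strip (x = 81 mm) are on the +x (far) side. z is up. A cradle 50 mm high is under the tube at y = -150 mm.
- dial (a joint): Angle of the dial knob, rad, growing clockwise seen from above; free to turn from -0.3 to 3, stays where left (friction 0.04 N m). At 0 its white pointer line points along the fixture's +y, at 1.57 along the fixture's +x.
- dial_grip (a point): Point on the upright axis of the dial, 135 mm above the table, at the height to grip. The dial's grip is a black bar 44 mm long (along its pointer), 12 mm thick and 34 mm high, its top 146 mm above the table, on a round black skirt of 48 mm diameter whose top is 112 mm above the table; headstock top at 100 mm.
- dial_mark (a joint): Angle of the green mark on the bezel around the dial, rad, same zero and sense as joint dial: the pointer is on the mark when the two values are equal. The bezel lies flat under the knob and is too stiff to turn by accident.
- leg (a joint): How far the leg is drawn out, m: 0 is fully in (nearest the headstock), where it starts, 0.12 fully out. A spring draws it back in with 3 to 5 N, friction about 1 N; let go, it slides back, even with the lever shut.
- leg_grip (a point): On the leg's axis, 75 mm above the table, 11 mm to +y of the cross bar's face; moves with the leg. Here a pinch along fixture x closes across the collar and the lever's free end. Axes as the fixture's. The black collar is 28 mm wide (x -14 to +14 mm), 32 mm high and runs 60 mm from the cross bar to +y, towards the headstock.
- leg_pointer (a point): Lower tip of the white pointer of the leg, which hangs from the far end of the cross bar over the scale, 29 mm above the table, 60 mm to +x of the leg's axis; its centre line lies 15 mm to -y of leg_grip.
- length_mark (a joint): Position of the red length mark along the scale strip, m, in the same measure as joint leg: the leg's pointer is at the mark when joint leg equals joint length_mark.
- mark (a point): Centre of the red mark, a slider 22 x 6 x 8 mm on the scale strip, 26 mm above the table at fixture x = +83 mm. It is stiff but could be knocked along.
- lever (a joint): Angle of the orange cam lever on the far (+x) side of the collar, rad: 0 is shut, flat along the collar; it opens outwards to 0.8 and starts at 0.35 to 0.5. It turns about an upright pin fixed to the leg, 19 mm to +x of the axis and 45 mm to the headstock side of leg_grip, and stays where it is left (friction 0.1 N m, so 2 to 3 N at the tip).
- lever_tip (a point): Outer edge of the lever's free end. The lever is 52 mm long from its pin, 8 mm thick, 24 mm high, centred 75 mm above the table; its free end points towards the cross bar. Collar and shut lever together are 37 mm wide (fixture x from -14 to +23 mm); with the lever open the free end reaches out to at most 48 mm.
- relay_c (a point): Centre of a black relay, 28 x 28 x 34 mm, loose on the table on the near side of the fixture; leave it alone.
- can_c (a point): Centre of a loose yellow-labelled can, 52 mm diameter, 150 mm high; leave it alone.
- jar_c (a point): Centre of a loose jar, 66 mm diameter, 85 mm high; leave it alone.
- pulley_c (a point): Centre of a loose steel belt pulley, 68 mm diameter, 34 mm high; leave it alone.
- cross_bar (a point): Centre of the +y face of the leg's dark steel cross bar, on the leg's axis. The bar is 8 mm thick (along y), 30 mm high and stands out from x = -50 to +56 mm; fingers let down astride the collar just to +y of it can push it along -y to draw the leg out.
- thumb_pad: Dark rubber pad, 52 x 28 mm, 6 mm thick, fixed on the collar's near (-x) side, opposite the lever; its outer face is the collar's -14 mm side. A pinch has one finger here and the other on the lever. Origin on its inner face at the cross bar, 8 mm to -x of the leg's axis.
- screwdriver_grip (a point): Middle of the green handle of a loose screwdriver, 170 mm long, lying on the table on the near side of the fixture; leave it alone.
- wrench_grip (a point): Grip of a loose steel wrench, 180 mm long, lying on the table to the right; leave it alone.

How it is judged:
By the outcome, as a careful person would: the job done as asked, in the order asked, and still so for the second after the job is handed in, while the arm keeps its last pose, push and grip.
It also fails if it takes over 53 s, if anything falls off the work surface, if the arm or the gripper's body presses on something with over 40 N, if the wrist force passes 120 N, or if a joint passes its speed limit or range.

## Working session

There is one attempt and no reset: what is moved stays moved. The work goes in short steps, Python scripts to look and compute and a shell command to move; the robot and the scene stay as the last step left them, time stands still between calls to the robot, and variables do not carry over. Pictures are saved under pics/ and viewed, and the job is handed in when it is done.

```bash
ls; mkdir -p pics
python3 - <<'E'
from plant import bot, capture, camera_params
import cv2
o=bot.get_obs(); print(o)
for n in ["side","top","wrist"]:
    p=camera_params(n); print(n,p)
    cv2.imwrite(f"pics/{n}0.png",capture(n)[:,:,::-1])
E
```

```text
pics
{'time': 0.0, 'joint_positions': array([ 1.11601100e+00,  3.42677777e-01,  1.52499438e+00, -2.46224941e-05,
        1.27542582e+00, -1.45992619e-01]), 'dq': array([-0.00054589, -0.00070595, -0.00043508,  0.00078683,  0.00226094,
       -0.0003237 ]), 'tau': array([ 6.04382421e-04, -4.31247711e+01, -2.44216883e+01,  7.17212283e-02,
        5.60665573e-02, -1.83836064e-04]), 'tool_pos': array([159.3537784 , 499.8044315 , 226.07620568]), 'tcp_rot': array([-3.14139696e+00,  1.49272710e-03,  1.26201095e+00]), 'contact_force': array([-0.54166331, -0.74484137, -0.1791368 ]), 'moment': array([-0.01130107, -0.02016788, -0.0377056 ]), 'grip_width': 91.59025076719685}
side {'fx': 622.520952330504, 'fy': 622.520952330504, 'cx': 319.01758144915186, 'cy': 236.02369646273175, 'rvec': array([ 0.31414825, -2.79525694,  1.17227707]), 'tvec': array([ 508.89184085,  125.6865796 , 1568.11934649])}
top {'fx': 570.7558343906483, 'fy': 570.7558343906483, 'cx': 311.1270899302088, 'cy': 238.76814407351225, 'rvec': array([ 2.14467039, -2.19046277,  0.15325809]), 'tvec': array([   8.09207555,  534.88616272, 1497.89594653])}
wrist {'fx': 373.902897293322, 'fy': 373.902897293322, 'cx': 324.1146410340437, 'cy': 245.58224875543627, 'rvec': array([-2.33634739, -1.70784393, -0.24977459]), 'tvec': array([-523.50205105,  -36.11993598,  390.68184189])}
```

View pics/side0.png

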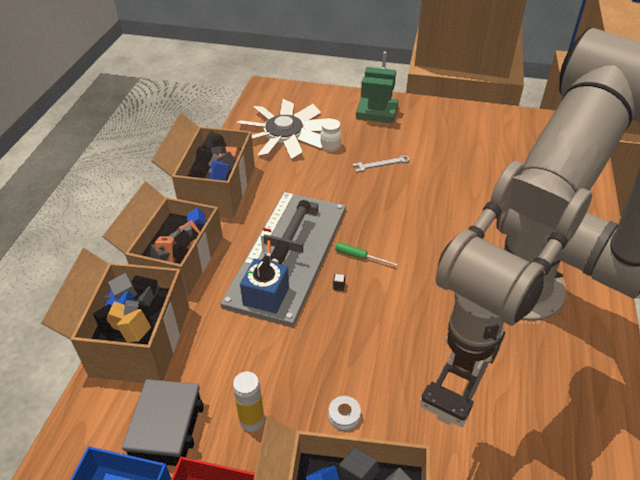

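View pics/top0.png

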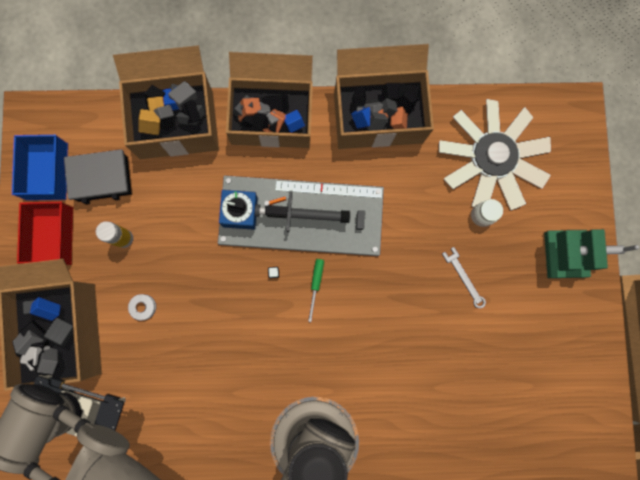

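View pics/wrist0.png

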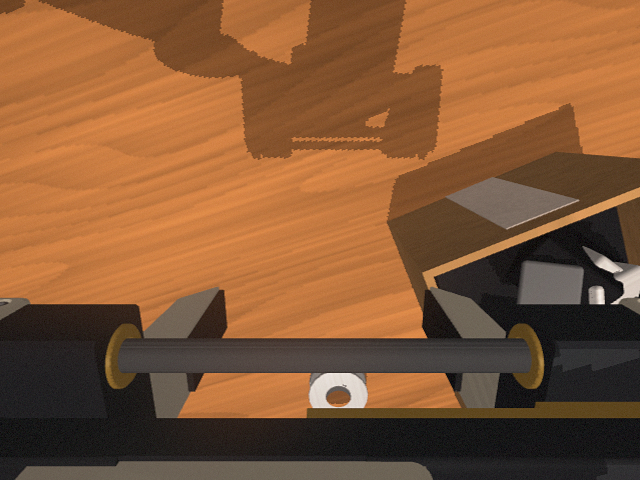

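The side view shows the fixture with the headstock at (265,285). In the top view its base plate spans about (218–383, 178–255), with the headstock at (238,208), the red mark at about (321,187) and the bar at about (288,215). I'll zoom in and project.

```bash
cat > h.py <<'E'
import numpy as np, cv2
from plant import bot, capture, camera_params
def ray(p,uv):
    R=cv2.Rodrigues(np.array(p['rvec'],float))[0]; t=np.array(p['tvec'],float)
    d=R.T@np.array([(uv[0]-p['cx'])/p['fx'],(uv[1]-p['cy'])/p['fy'],1.]); c=-R.T@t
    return c,d/np.linalg.norm(d)
def plane(p,uv,z):
    c,d=ray(p,uv); return c+d*(z-c[2])/d[2]
def tri(l):
    A=np.zeros((3,3));b=np.zeros(3);L=[]
    for p,uv in l:
        c,d=ray(p,uv);M=np.eye(3)-np.outer(d,d);A+=M;b+=M@c;L.append((c,d))
    x=np.linalg.solve(A,b)
    return x,[round(float(np.linalg.norm((np.eye(3)-np.outer(d,d))@(x-c))),1) for c,d in L]
def proj(p,X):
    return cv2.projectPoints(np.array(X,float).reshape(-1,1,3),np.array(p['rvec'],float),np.array(p['tvec'],float),np.array([[p['fx'],0,p['cx']],[0,p['fy'],p['cy']],[0,0,1]]),None)[0].reshape(-1,2)
def crop(img,x0,y0,x1,y1,s,name):
    cv2.imwrite(name,cv2.resize(img[y0:y1,x0:x1],None,fx=s,fy=s,interpolation=cv2.INTER_CUBIC))
E
python3 - <<'E'
from h import *
t=cv2.imread('pics/top0.png');s=cv2.imread('pics/side0.png')
crop(t,210,165,400,265,4,'pics/t1.png'); crop(s,215,185,355,325,4,'pics/s1.png')
E
```

```text
(no output)
```

View pics/t1.png

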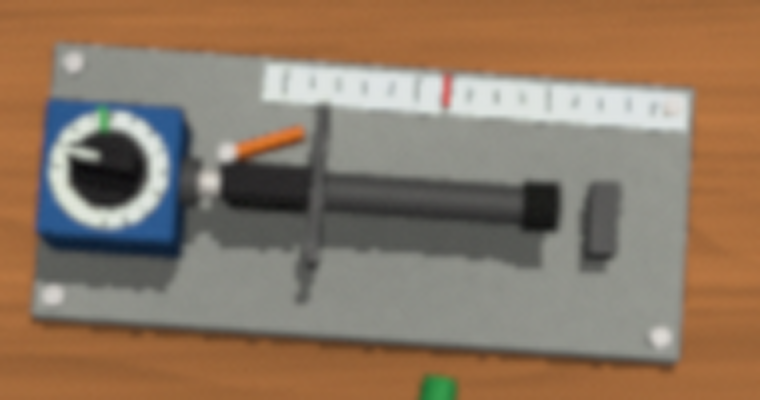

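View pics/s1.png

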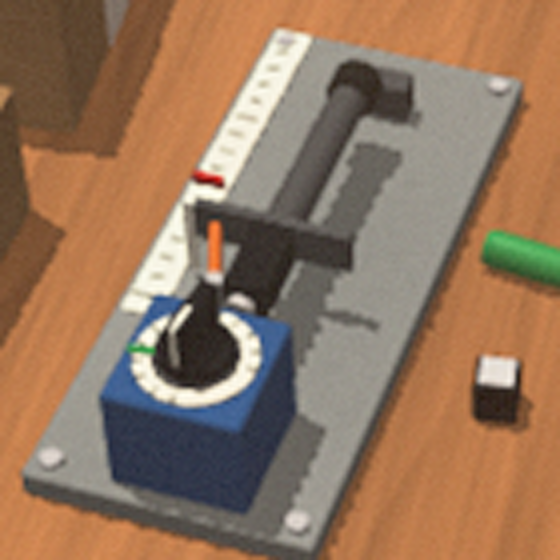

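Run:
```python
from h import *
p=camera_params('top');q=camera_params('side')
f=lambda x,y:(210+(x+.5)/4-.5,165+(y+.5)/4-.5)
g=lambda x,y:(215+(x+.5)/4-.5,185+(y+.5)/4-.5)
C=[plane(p,f(*a),20) for a in [(55,43),(693,90),(678,362),(32,318)]]
C=np.array(C);print(C.round(1));print('centre',C.mean(0))
print([np.linalg.norm(C[i]-C[i-1]).round(1) for i in range(4)])
d=C[0]-C[1];d2=C[3]-C[2];print('y axis ang',np.degrees(np.arctan2(d[1],d[0])),np.degrees(np.arctan2(d2[1],d2[0])))
# tri of corners in both views: top-crop/side-crop
for n,a,b in [('far-right corner',(693,90),(282,30)),('near right',(678,362),(522,80)),('near left',(32,318),(312,545)),('far left',(55,43),(25,478)),('red mark',(447,91),(208,178)),('headstock top far right',(185,105),(155,300)),('hs near right',(180,245),(292,322))]:
    x,r=tri([(p,f(*a)),(q,g(*b))]);print(n,x.round(1),r)
print(plane(p,f(107,167),146),plane(p,f(107,167),112))
R=cv2.Rodrigues(camera_params('wrist')['rvec'])[0];print(R)
w=camera_params('wrist');o=bot.get_obs();print('cam pos',-R.T@w['tvec'],o['tool_pos'])
```

```text
[[ 715.8  232.5   20. ]
 [ 675.1 -203.2   20. ]
 [ 488.3 -186.1   20. ]
 [ 527.   248.6   20. ]]
centre [601.53960527  22.93637724  20.        ]
[np.float64(189.5), np.float64(437.6), np.float64(187.6), np.float64(436.4)]
y axis ang 84.66322452213927 84.91651642473546
far-right corner [ 673.1 -204.1   16.3] [2.7, 2.7]
near right [ 488.8 -186.3   17.9] [0.3, 0.3]
near left [527.8 248.6  20.8] [0.9, 0.9]
far left [715.3 232.9  14.6] [1.8, 1.8]
red mark [676.1 -34.5  24.9] [0.3, 0.3]
headstock top far right [655.2 138.8  88.8] [1.3, 1.3]
hs near right [564.9 143.   94.1] [1.1, 1.1]
[606.14108737 183.67345366 146.        ] [612.34958099 187.4253291  112.        ]
[[ 0.30370594  0.95276489 -0.00133188]
 [ 0.91238681 -0.29043169  0.28844365]
 [ 0.27443216 -0.08881724 -0.95749595]]
cam pos [ 84.78010826 523.08639051 383.77435699] [159.40647839 499.89818658 226.22128155]
```

Fixture yaw is about -5.2°, with the dial near (612,187) and the mark near (676,-35). I'll move the wrist camera above the fixture.

```bash
python3 -m jog '{"xyz":[[0.5,-0.6,0.6],[0.94,-1,0.5],[0.94,-1,0.5],[0.94,-1,0.5],[0.94,-1,0.5],[0.94,-1,0.5],[0.94,-1,0.3],[0.94,-1,0.3],[0.94,-1,0.3],[0.94,-1,0.3]],"angular":[[0,0,-0.5],[0,0,-0.56],[0,0,-0.56],[0,0,-0.56],[0,0,-0.56],[0,0,-0.56],[0,0,-0.56],[0,0,-0.56],[0,0,-0.56],[0,0,-0.56]]}' -1
python3 -m jog '{"xyz":[[0.94,-1,0.2],[0.94,-1,0.2],[0.94,-1,0.2],[0.94,-1,0.2],[0.94,-1,0.2],[0.94,-1,0.2],[0.94,-1,0],[0.94,-1,0],[0.94,-1,0],[0.94,-1,0]],"angular":[[0,0,-0.56],[0,0,-0.56],[0,0,-0.56],[0,0,-0.56],[0,0,-0.56],[0,0,-0.56],[0,0,-0.56],[0,0,-0.56],[0,0,-0.56],[0,0,-0.56]]}'
```

```text
time: 1.15
tool_pos: [344.7, 294.0, 320.3]
tcp_rot: [3.139, 0.001, 0.642]
contact_force: [0.6, 0.7, -0.0]
grip_width: 91.7
time: 2.15
tool_pos: [537.7, 74.7, 354.7]
tcp_rot: [3.136, -0.008, 0.002]
contact_force: [0.7, 0.9, 0.4]
grip_width: 91.7
```

```bash
python3 -m jog '{"xyz":[[0.9,-0.6,-0.4],[0.9,-0.6,-0.4],[0.8,-0.6,-0.4],[0.6,-0.5,0],[0,0,0],[0,0,0]],"angular":[[0,0,-0.3],[0,0,-0.3],[0,0,-0.3],[0,0,0],[0,0,0],[0,0,0]]}'
python3 - <<'E'
from h import *
import pickle
o=bot.get_obs();w=camera_params('wrist');im=capture('wrist')[:,:,::-1]
cv2.imwrite('pics/w1.png',im);pickle.dump(w,open('w1.pkl','wb'));print(o['tool_pos'],o['tcp_rot'])
E
```

```text
time: 2.75
tool_pos: [603.1, 17.7, 332.9]
tcp_rot: [3.134, -0.008, -0.117]
contact_force: [0.7, 0.1, 0.7]
grip_width: 92.1
[603.05461393  17.6904328  332.87400798] [ 3.13385586 -0.00815388 -0.11731941]
```

View pics/w1.png

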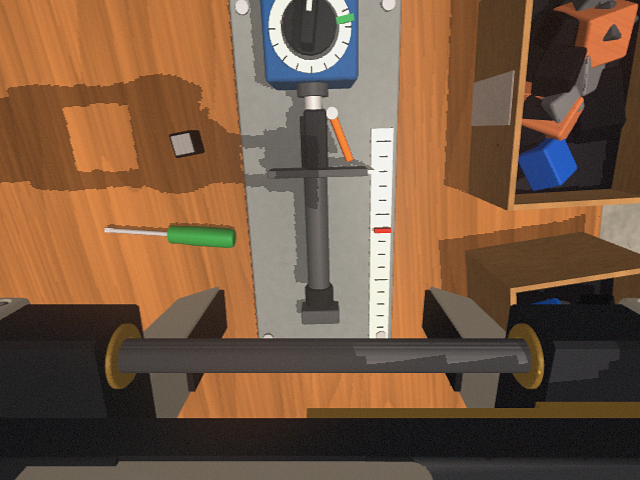

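The wrist view shows the dial at (309,22), the green mark at (346,19), the bar at y≈172 and the red mark at (381,230). I'll take a second, closer view toward the dial.

```bash
python3 -m jog '{"xyz":[[0.1,0.8,-0.8],[0.1,1,-0.9],[0.1,1,-0.9],[0.1,1,-0.9],[0,1,-0.8],[0,0,0],[0,0,0]],"angular":[[0.07,0.07,0.2],[0,0,0],[0,0,0],[0,0,0],[0,0,0],[0,0,0],[0,0,0]]}'
python3 - <<'E'
from h import *
import pickle
o=bot.get_obs();w=camera_params('wrist');im=capture('wrist')[:,:,::-1]
cv2.imwrite('pics/w2.png',im);pickle.dump(w,open('w2.pkl','wb'));print(o['tool_pos'],o['tcp_rot'])
a=cv2.imread('pics/w1.png'); crop(a,230,0,410,130,4,'pics/w1a.png'); crop(a,230,90,410,240,4,'pics/w1b.png')
E
```

```text
time: 3.5
tool_pos: [605.2, 126.4, 241.5]
tcp_rot: [-3.14, 0.003, -0.086]
contact_force: [-0.2, 0.4, 0.5]
grip_width: 91.6
[605.23702306 126.36500678 241.53084103] [-3.13974944e+00  2.87415855e-03 -8.56995193e-02]
```

View pics/w2.png

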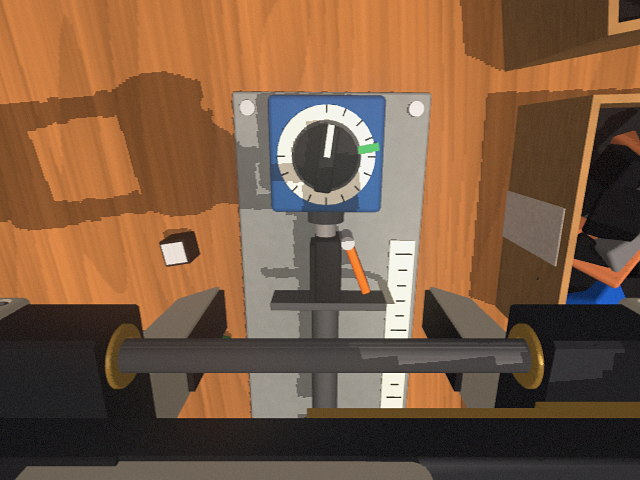

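View pics/w1a.png

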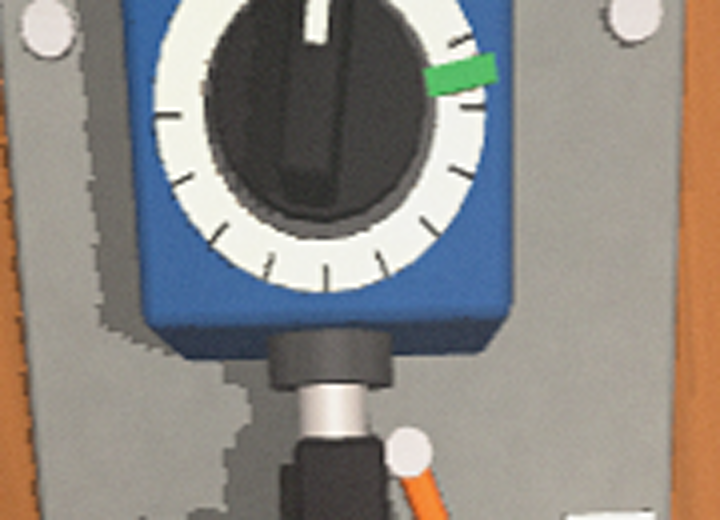

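View pics/w1b.png

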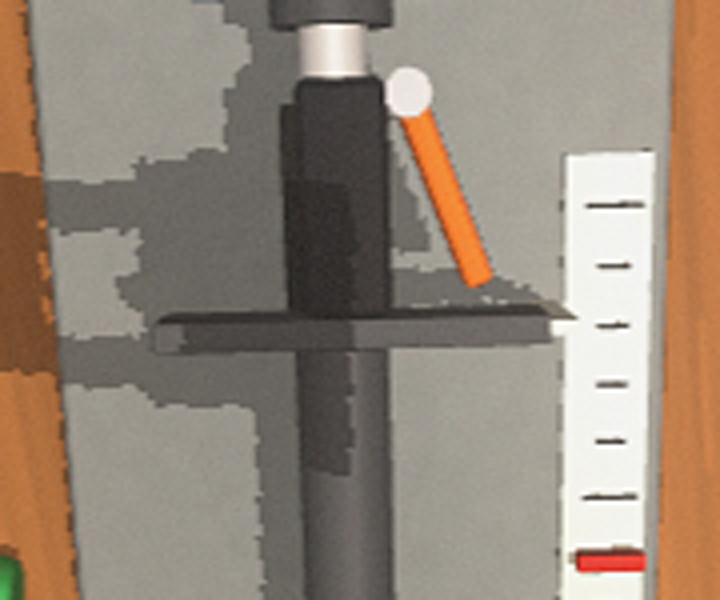

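Run:
```python
from h import *
a=cv2.imread('pics/w2.png'); crop(a,235,85,415,220,4,'pics/w2a.png'); crop(a,235,205,435,320,4,'pics/w2b.png')
```

```text
(no output)
```

View pics/w2a.png

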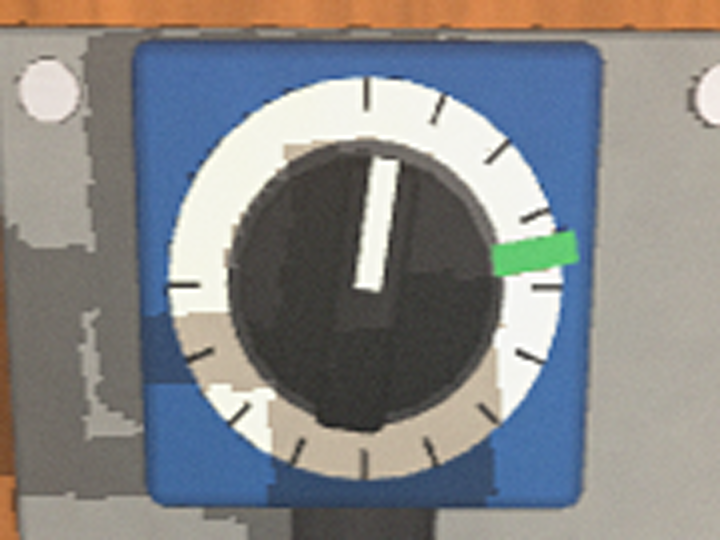

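View pics/w2b.png

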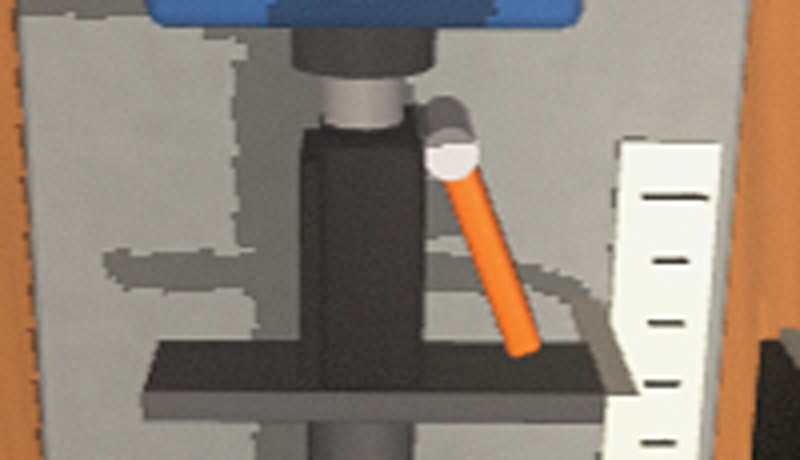

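Run:
```python
from h import *
import pickle
w1=pickle.load(open('w1.pkl','rb'));w2=pickle.load(open('w2.pkl','rb'))
A=lambda x,y:(230+(x+.5)/4-.5,(y+.5)/4-.5)
B=lambda x,y:(230+(x+.5)/4-.5,90+(y+.5)/4-.5)
C=lambda x,y:(235+(x+.5)/4-.5,85+(y+.5)/4-.5)
D=lambda x,y:(235+(x+.5)/4-.5,205+(y+.5)/4-.5)
P={}
for n,a,c in [('pointer inner',A(315,43),C(368,290)),('green ctr',A(461,76),C(535,253)),('bezel bottom',A(326,292),C(365,478)),('bezel right tick',A(484,107),C(562,287)),('bezel left tick',A(156,116),C(170,285)),
 ('hs top nr-left',A(150,325),C(152,500)),('hs top nr-right',A(510,303),C(580,500)),
 ('pin top',B(408,92),D(452,158)),('lever tip',B(480,283),D(524,350)),('bar top left -y',B(156,322),D(143,391)),('bar right top -y',B(550,318),D(603,391)),('bar right bottom',B(552,342),D(601,420)),('ptr tip',B(574,317),D(637,394)),('tick1',B(614,205),D(675,197)),('tick2',B(614,266),D(670,261)),('tick3',B(612,326),D(666,323)),('tick4',B(611,385),D(662,384)),('collar tl +y',B(300,85),D(303,137)),('collar +y right',B(384,85),D(420,137))]:
    x,r=tri([(w1,a),(w2,c)]);P[n]=x;print(n,x.round(1),r)
print('red mark z26/30', plane(w1,B(610,560),26),plane(w1,B(610,560),30))
# green centroid
for nm,w in (('w1',w1),('w2',w2)):
    im=cv2.imread(f'pics/{nm}.png');hsv=cv2.cvtColor(im,cv2.COLOR_BGR2HSV)
    for col,lo,hi in (('green',(55,100,80),(75,255,255)),('red',(0,180,100),(4,255,255))):
        m=cv2.inRange(hsv,lo,hi);n,l,st,ce=cv2.connectedComponentsWithStats(m)
        for i in range(1,n):
            if st[i,4]>30: print(nm,col,st[i],ce[i].round(2))
# pointer direction at z=146 and base of green
a=plane(w2,C(386,155),146);b=plane(w2,C(368,290),146);print('ptr',a,b,np.degrees(np.arctan2(*(a-b)[1::-1])))
```

```text
pointer inner [611.7 188.2 146. ] [0.0, 0.0]
green ctr [644.2 189.7 101.6] [0.1, 0.1]
bezel bottom [607.8 148.6 100. ] [0.1, 0.1]
bezel right tick [649.  182.9 101.5] [0.2, 0.2]
bezel left tick [573.5 189.8 101.4] [0.0, 0.0]
hs top nr-left [564.1 146.9  95.6] [0.3, 0.3]
hs top nr-right [650.8 140.9 102.2] [0.1, 0.1]
pin top [623.5 110.9  91.4] [0.1, 0.1]
lever tip [637.3  61.4  83.4] [0.1, 0.1]
bar top left -y [551.   62.1  91.4] [0.5, 0.5]
bar right top -y [654.8  50.2  84.6] [0.2, 0.2]
bar right bottom [654.1  44.1  86.9] [0.6, 0.6]
ptr tip [661.5  50.   87.2] [0.5, 0.5]
tick1 [684.   74.3  22. ] [0.2, 0.2]
tick2 [682.5  56.4  22. ] [0.0, 0.0]
tick3 [680.8  38.4  21.8] [0.1, 0.1]
tick4 [679.2  20.2  21.5] [0.2, 0.2]
collar tl +y [594.1 116.2  84.8] [2.4, 2.4]
collar +y right [617.5 113.6  82.5] [0.3, 0.3]
red mark z26/30 [674.15324279 -34.9416172   26.        ] [673.60678772 -33.81291297  30.        ]
w1 green [336  13  18  11 124] [344.76  18.36]
w1 green [ 168  227   67   20 1051] [201.4  236.78]
w1 red [374 229  17   4  67] [382.12 230.48]
w2 green [358 143  22  11 158] [368.34 148.01]
ptr [616.37607543 209.04932169 146.        ] [611.72092143 188.18656658 146.        ] 77.42151346257546
```

Everything agrees: dial axis (611.3,186.4), dial at about 0.13, green mark at about 1.38 rad, fixture origin about (595.4,12.1), yaw -5.2°, leg_grip at fixture y≈56, mark at y≈-39.7. So the leg needs about 80 mm. Next I approach the dial.

```bash
python3 -m jog '{"xyz":[[0.1,0.9,-0.6],[0.1,0.9,-0.6],[0.1,0.8,-0.6],[0,0.2,-0.5],[0,0,0],[0,0,0]],"angular":[[0,0,-0.5],[0,0,-0.5],[0,0,-0.3],[0,0,0],[0,0,0],[0,0,0]]}'
```

```text
time: 4.15
tool_pos: [612.9, 180.5, 199.0]
tcp_rot: [-3.138, -0.005, -0.229]
contact_force: [0.3, 0.1, 0.7]
grip_width: 91.6
```

```bash
python3 -m jog '{"xyz":[[-0.05,0.3,-0.8],[0,0,-0.9],[0,0,-0.9],[0,0,-0.8],[0,0,-0.2],[0,0,0],[0,0,0]],"angular":[[0,0.05,0.08],[0,0,0],[0,0,0],[0,0,0],[0,0,0],[0,0,0],[0,0,0]]}'
```

```text
time: 4.85
tool_pos: [612.6, 184.0, 124.6]
tcp_rot: [-3.138, -0.003, -0.221]
contact_force: [-0.3, 0.1, 1.2]
grip_width: 91.5
```

```bash
python3 -m jog '{"xyz":[[-0.06,0.1,-0.3],[0,0,0]],"angular":[[0,0,0],[0,0,0]]}'; python3 -m jog '{"xyz":[[0,0,0],[0,0,0],[0,0,0],[0,0,0],[0,0,0],[0,0,0],[0,0,0],[0,0,0]],"angular":[[0,0,0],[0,0,0],[0,0,0],[0,0,0],[0,0,0],[0,0,0],[0,0,0],[0,0,0]]}' 1
```

```text
time: 5.05
tool_pos: [612.1, 186.1, 119.6]
tcp_rot: [-3.137, -0.005, -0.221]
contact_force: [0.1, -0.1, 0.1]
grip_width: 91.6
time: 5.85
tool_pos: [612.8, 186.5, 121.1]
tcp_rot: [-3.136, -0.008, -0.22]
contact_force: [0.8, -0.7, -0.1]
grip_width: 32.1
```

```bash
python3 -m jog '{"xyz":[[0,0,-0.1],[0,0,0],[0,0,0],[0,0,0],[0,0,0]],"angular":[[0,0,0],[0,0,0],[0,0,0],[0,0,0],[0,0,0]]}'
```

```text
time: 6.35
tool_pos: [611.4, 186.8, 118.9]
tcp_rot: [-3.136, -0.004, -0.22]
contact_force: [-0.2, -0.9, 1.0]
grip_width: 11.6
```

```bash
python3 -m jog '{"xyz":[[0,0,0],[0,0,0],[0,0,0],[0,0,0],[0,0,0],[0,0,0],[0,0,0],[0,0,0],[0,0,0],[0,0,0]],"angular":[[0,0,-0.6],[0,0,-1],[0,0,-1],[0,0,-1],[0,0,-1],[0,0,-1],[0,0,-1],[0,0,-1],[0,0,-1],[0,0,-0.8]]}'
```

```text
time: 7.35
tool_pos: [611.0, 187.1, 118.9]
tcp_rot: [-3.137, -0.003, -1.243]
contact_force: [-1.2, -0.1, 1.1]
grip_width: 11.7
```

```bash
python3 -m jog '{"xyz":[[0,0,0],[0,0,0],[0,0,0],[0,0,0]],"angular":[[0,0,-1],[0,0,-0.8],[0,0,-0.2],[0,0,0]]}'
python3 - <<'E'
from h import *
import pickle
o=bot.get_obs();w=camera_params('wrist');im=capture('wrist')[:,:,::-1]
cv2.imwrite('pics/w3.png',im);pickle.dump(w,open('w3.pkl','wb'));print(o['tool_pos'],o['tcp_rot'])
E
```

```text
time: 7.75
tool_pos: [611.0, 187.1, 118.9]
tcp_rot: [-3.137, -0.003, -1.461]
contact_force: [-1.6, 0.0, 1.4]
grip_width: 11.7
[611.02690796 187.14626517 118.90963371] [-3.13667344e+00 -3.08854518e-03 -1.46092990e+00]
```

View pics/w3.png

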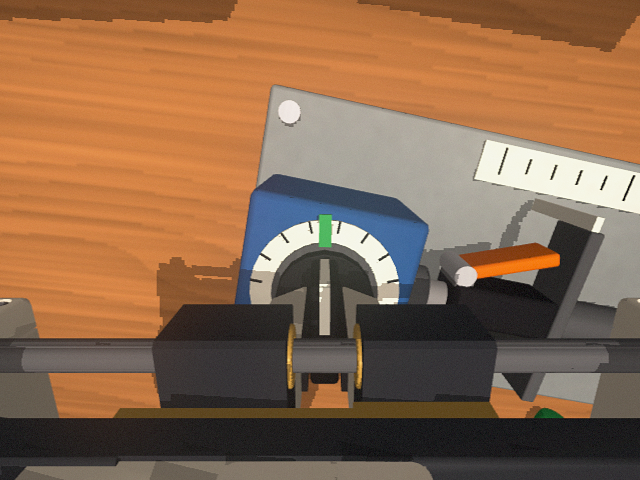

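Run:
```python
from h import *
a=cv2.imread('pics/w3.png'); crop(a,260,200,400,310,5,'pics/w3a.png')
```

```text
(no output)
```

View pics/w3a.png

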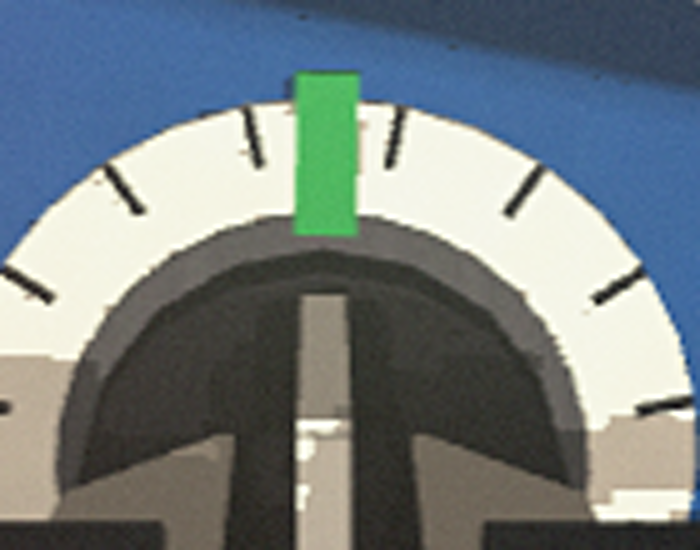

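Run:
```python
from h import *
import pickle
w=pickle.load(open('w3.pkl','rb'));F=lambda x,y:(260+(x+.5)/5-.5,200+(y+.5)/5-.5)
g1=plane(w,F(327,74),101.5);g2=plane(w,F(328,234),101.5);p1=plane(w,F(325,295),146);p2=plane(w,F(324,520),146)
f=lambda a,b:np.degrees(np.arctan2(a[1]-b[1],a[0]-b[0]))
print(g1,g2,p1,p2);print('green own',f(g1,g2),'ptr own',f(p1,p2))
c=np.array([611.1,186.8]);gm=(g1+g2)/2;print('green rad',f(gm,c),'ptr tip rad',f(p1,c))
```

```text
[651.50322134 190.37884014 101.5       ] [635.67119024 188.51984759 101.5       ] [644.15669511 189.95844041 146.        ] [626.11738089 188.03501931 146.        ]
green own 6.696988358184697 ptr own 6.08610241098198
green rad 4.662175443899487 ptr tip rad 5.457823897491352
```

Pointer reads about 6.1–6.3° and the green mark 4.7–6.7° (5.8° from the earlier view), so they are aligned. I'll release and rise.

```bash
python3 -m jog '{"xyz":[[0,0,0],[0,0,0],[0,0,0],[0,0,0],[0,0,0.5],[0,0,0.8],[0,0,1],[0,0,1],[0,0,1],[0,0,1]],"angular":[[0,0,0],[0,0,0],[0,0,0],[0,0,0],[0,0,0],[0,0,0],[0,0,0],[0,0,0],[0,0,0],[0,0,0]]}' -1
python3 -m jog '{"xyz":[[0,-1,0.3],[0,-1,0.3],[0,-0.8,0],[0,-0.5,0],[0,0,0]],"angular":[[0,0,1],[0,0,1],[0,0,1],[0,0,1],[0,0,1]]}' -1
```

```text
time: 8.8
tool_pos: [610.2, 186.5, 228.7]
tcp_rot: [-3.14, -0.004, -1.456]
contact_force: [0.3, 0.2, 1.1]
grip_width: 87.2
time: 9.3
tool_pos: [612.1, 119.1, 250.9]
tcp_rot: [-3.127, -0.008, -0.911]
contact_force: [-0.1, 1.2, 0.5]
grip_width: 91.8
```

```bash
python3 -m jog '{"xyz":[[-0.05,-0.5,0],[-0.05,-0.5,0],[-0.05,-0.5,0],[-0.05,-0.5,0],[0,-0.3,-0.2],[0,0,-0.3],[0,0,-0.3],[0,0,0],[0,0,0]],"angular":[[0,0,1],[0,0,1],[0,0,1],[0,0,1],[0,0,1],[0,0,1],[0,0,1],[0,0,0.7],[0,0,0]]}' -1
python3 - <<'E'
from h import *
import pickle
o=bot.get_obs();w=camera_params('wrist');im=capture('wrist')[:,:,::-1]
cv2.imwrite('pics/w4.png',im);pickle.dump(w,open('w4.pkl','wb'));print(o['tool_pos'],o['tcp_rot'])
E
```

```text
time: 10.2
tool_pos: [608.8, 70.0, 243.4]
tcp_rot: [-3.123, -0.017, -0.069]
contact_force: [-1.0, -0.9, -0.5]
grip_width: 91.8
[608.81913147  70.01111727 243.39811824] [-3.123259   -0.01667484 -0.06873889]
```

View pics/w4.png

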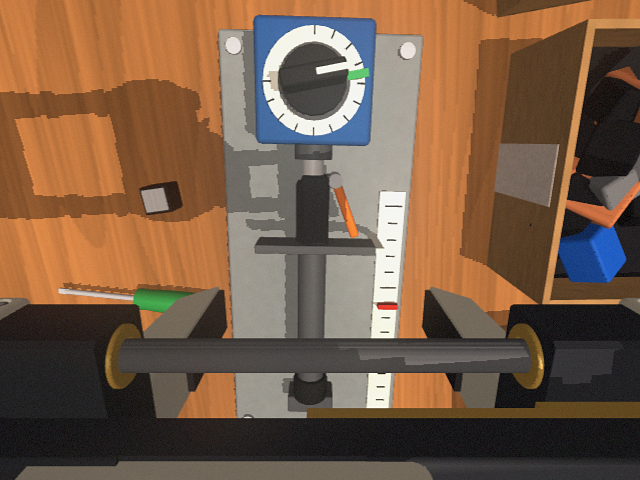

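Run:
```python
from h import *
a=cv2.imread('pics/w4.png'); crop(a,250,10,390,150,5,'pics/w4a.png'); crop(a,240,160,440,320,4,'pics/w4b.png')
```

```text
(no output)
```

View pics/w4a.png

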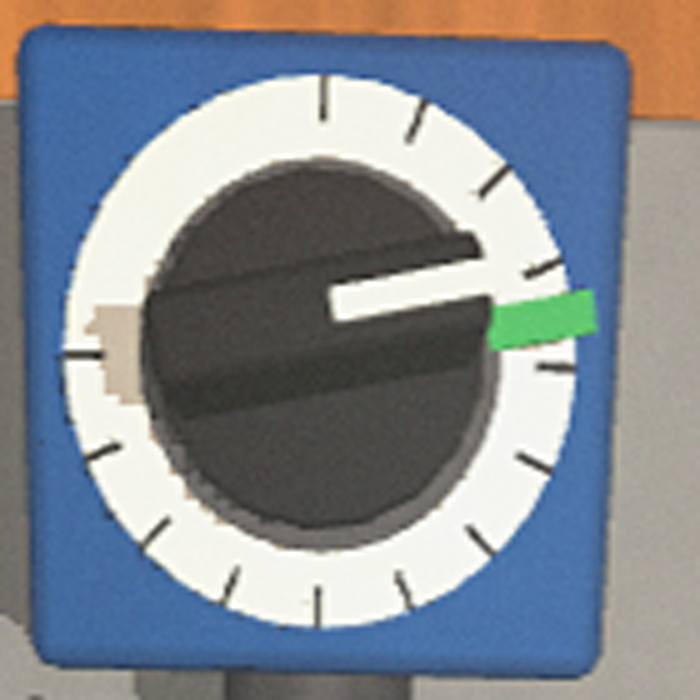

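View pics/w4b.png

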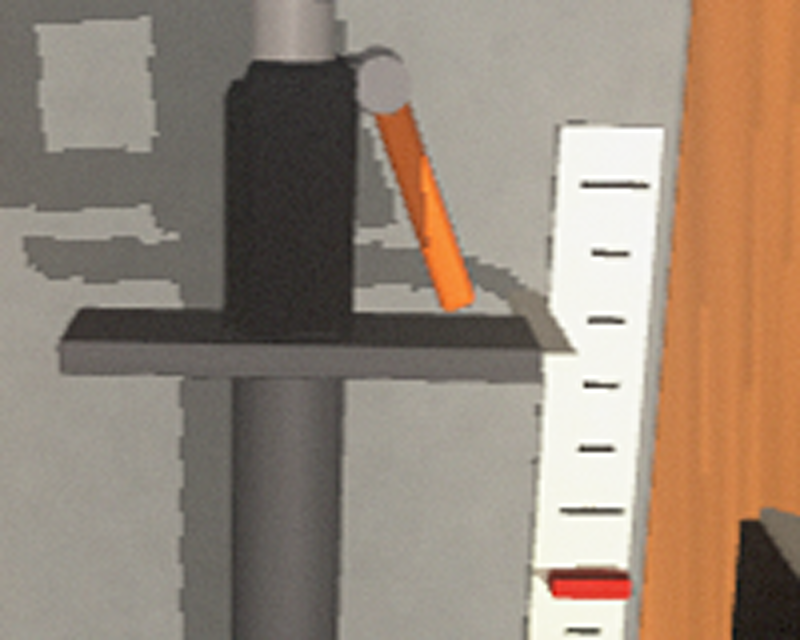

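Run:
```python
from h import *
import pickle
w1=pickle.load(open('w1.pkl','rb'));w4=pickle.load(open('w4.pkl','rb'));w2=pickle.load(open('w2.pkl','rb'))
F=lambda x,y:(250+(x+.5)/5-.5,10+(y+.5)/5-.5);G=lambda x,y:(240+(x+.5)/4-.5,160+(y+.5)/4-.5);B=lambda x,y:(230+(x+.5)/4-.5,90+(y+.5)/4-.5)
D=lambda x,y:(235+(x+.5)/4-.5,205+(y+.5)/4-.5)
f=lambda a,b:np.degrees(np.arctan2(a[1]-b[1],a[0]-b[0]))
p=[plane(w4,F(*a),146) for a in ((332,303),(488,273))];g=[plane(w4,F(*a),101.5) for a in ((490,330),(596,311))]
print(p,g,'ptr',f(p[1],p[0]),'green',f(g[1],g[0]))
tl=plane(w4,F(82,354),101.5);tr=plane(w4,F(557,367),101.5);tt=plane(w4,F(323,97),101.5);tb=plane(w4,F(318,606),101.5)
c=(tl+tr+tt+tb)/4;print('ctr',c,'green rad',f((g[0]+g[1])/2,c),'ptr rad',f(p[1],c), 'ticks',f(tr,tl),f(tt,tb))
O=np.array([595.4,12.1]);ang=np.radians(-5.2);ex=np.array([np.cos(ang),np.sin(ang)]);ey=np.array([-ex[1],ex[0]])
fx=lambda P:np.round([(P[:2]-O)@ex,(P[:2]-O)@ey,P[2]],1)
print('origin from c',c[:2]-175*ey)
x,r=tri([(w1,B(610,563)),(w4,G(590,588))]);print('red',fx(x),r, [fx(plane(w4,G(590,588),z)) for z in (26,30)])
x,r=tri([(w2,D(577,310)),(w4,G(508,291))]);print('ptr tip',fx(x),r)
for z in (75,90): print('bar edge z',z,[fx(plane(w4,G(*a),z)) for a in ((62,340),(300,344),(540,347))])
print('bar lower edge (top -y)',fx(plane(w4,G(300,376),90)))
print('pred tip px', [(np.array(proj(w4,[*(O+60*ex+yy*ey),29]))[0]-[240,160])*4 for yy in (38,41,44)])
```

```text
[array([613.13034969, 186.86961668, 146.        ]), array([632.91326008, 189.02873164, 146.        ])] [array([636.60236022, 189.01711634, 101.5       ]), array([652.41951372, 190.57014039, 101.5       ])] ptr 6.228631909431851 green 5.607672917450336
ctr [611.16934528 186.53020834 101.5       ] green rad 5.590210082797675 ptr rad 6.5549251252781096 ticks -5.241772617668754 85.03426527208676
origin from c [595.30864375  12.25043858]
red [ 82.5 -40.   28.3] [0.1, 0.1] [array([ 83.1, -41.1,  26. ]), array([ 82.2, -39.3,  30. ])]
ptr tip [54.1 47.  44.9] [0.7, 0.7]
bar edge z 75 [array([-51.4,  41. ,  75. ]), array([ 2.5, 41. , 75. ]), array([57.2, 41.2, 75. ])]
bar edge z 90 [array([-48.9,  45.2,  90. ]), array([ 2.5, 45.2, 90. ]), array([54.7, 45.5, 90. ])]
bar lower edge (top -y) [ 2.6 38.  90. ]
pred tip px [array([522.44540432, 309.10948909]), array([523.09640204, 297.83937844]), array([523.75014887, 286.52167489])]
```

The dial holds at 6.2° against 5.6–5.8° for the mark, within 0.01 rad. The bar's +y face is at fixture y=45.2 and the mark at -40, so about 81 mm to draw. I'll lower astride the collar at world (605.3,71.5).

```bash
python3 -m jog '{"xyz":[[-0.17,0.08,-0.6],[0,0,-1],[0,0,-1],[0,0,-1],[0,0,-0.8],[0,0,-0.3],[0,0,0],[0,0,0]],"angular":[[-0.18,0.16,-0.22],[0,0,0],[0,0,0],[0,0,0],[0,0,0],[0,0,0],[0,0,0],[0,0,0]]}' -1
```

```text
time: 11.05
tool_pos: [607.2, 72.1, 152.1]
tcp_rot: [3.14, -0.01, -0.109]
contact_force: [0.1, -0.3, -0.1]
grip_width: 91.6
```

```bash
python3 -m jog '{"xyz":[[-0.1,-0.03,-0.8],[0,0,-0.6],[0,0,-0.3],[0,0,0],[0,0,0]],"angular":[[0,0.1,0.17],[0,0,0],[0,0,0],[0,0,0],[0,0,0]]}' -1
python3 - <<'E'
from h import *
import pickle
o=bot.get_obs();w=camera_params('wrist');im=capture('wrist')[:,:,::-1]
cv2.imwrite('pics/w5.png',im);pickle.dump(w,open('w5.pkl','wb'));print(o['tool_pos'],o['tcp_rot'])
cv2.imwrite('pics/s5.png',capture('side')[:,:,::-1]);cv2.imwrite('pics/t5.png',capture('top')[:,:,::-1])
E
```

```text
time: 11.55
tool_pos: [605.8, 71.5, 116.8]
tcp_rot: [3.139, -0.002, -0.091]
contact_force: [1.0, 0.7, -0.7]
grip_width: 91.4
[605.77206179  71.48104944 116.84486424] [ 3.13876296e+00 -1.86222921e-03 -9.06016079e-02]
```

View pics/w5.png

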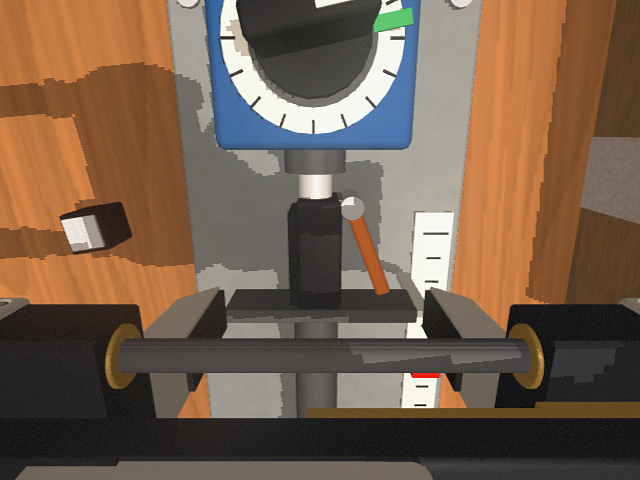

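View pics/s5.png

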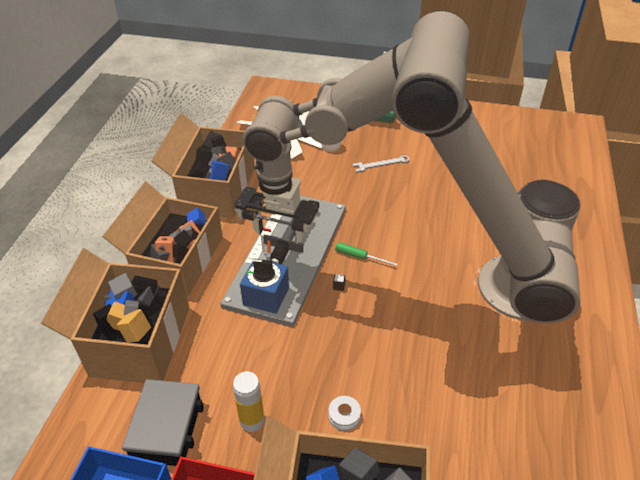

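View pics/t5.png

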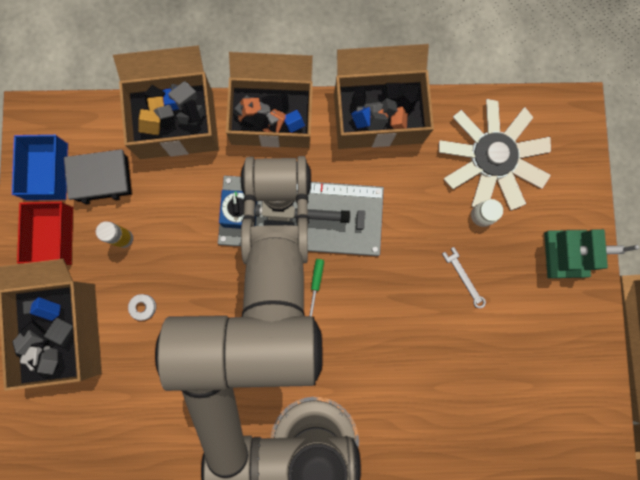

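The wrist view shows the fingers astride the collar, the bar at rows 290–320, and the lever tip at (385,292) inside the far finger at about (425,290). I'll lower to z≈56.

```bash
python3 -m jog '{"xyz":[[0,0,-0.7],[0,0,-0.7],[0,0,-0.7],[0,0,-0.5],[0,0,-0.2],[0,0,0]],"angular":[[0,0,0],[0,0,0],[0,0,0],[0,0,0],[0,0,0],[0,0,0]]}' -1
```

```text
time: 12.3
tool_pos: [608.2, 71.6, 62.7]
tcp_rot: [3.139, -0.01, -0.091]
contact_force: [-0.7, -0.2, -0.1]
grip_width: 92.0
```

```bash
python3 -m jog '{"xyz":[[-0.12,0,-0.25],[0,0,0],[0,0,0]],"angular":[[0,0.08,0],[0,0,0],[0,0,0]]}' -1
```

```text
time: 12.6
tool_pos: [606.5, 71.6, 58.7]
tcp_rot: [3.139, -0.003, -0.091]
contact_force: [0.3, -0.9, 0.1]
grip_width: 91.8
```

```bash
python3 -m jog '{"xyz":[[-0.05,-0.3,0],[-0.05,-0.4,0],[-0.05,-0.5,0],[-0.05,-0.5,0],[-0.05,-0.5,0],[-0.05,-0.5,0],[-0.03,-0.3,0],[0,0,0],[0,0,0]],"angular":[[0,0,0],[0,0,0],[0,0,0],[0,0,0],[0,0,0],[0,0,0],[0,0,0],[0,0,0],[0,0,0]]}' -1
python3 - <<'E'
from h import *
import pickle
o=bot.get_obs();w=camera_params('wrist');im=capture('wrist')[:,:,::-1]
cv2.imwrite('pics/w6.png',im);pickle.dump(w,open('w6.pkl','wb'));print(o['tool_pos'],o['tcp_rot'])
P=o['tool_pos'];O=np.array([595.35,12.2]);a=np.radians(-5.2);ex=np.array([np.cos(a),np.sin(a)]);ey=np.array([-ex[1],ex[0]])
print('fix',(P[:2]-O)@ex,(P[:2]-O)@ey)
E
```

```text
time: 13.5
tool_pos: [600.5, 8.9, 59.3]
tcp_rot: [-3.139, -0.007, -0.093]
contact_force: [1.2, 4.2, -2.0]
grip_width: 91.9
[600.46372249   8.8585154   59.28013268] [-3.13870489 -0.00651846 -0.0926851 ]
fix 5.395523814461961 -2.8642625161661908
```

View pics/w6.png

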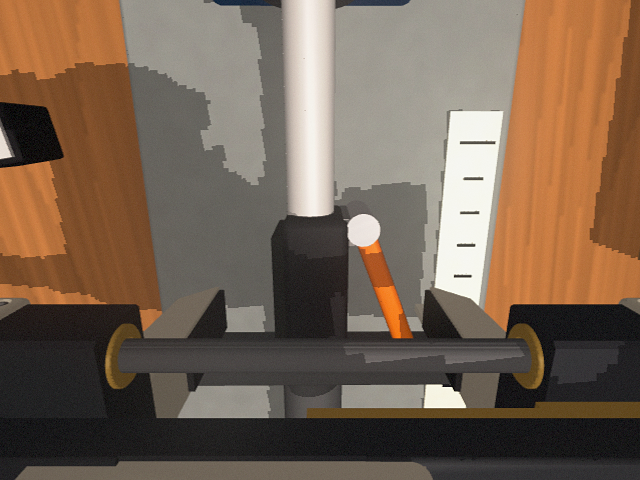

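```bash
cat >> h.py <<'E'
O=np.array([595.35,12.2]);_a=np.radians(-5.2);ex=np.array([np.cos(_a),np.sin(_a)]);ey=np.array([-ex[1],ex[0]])
def fx(P): return np.round([(P[:2]-O)@ex,(P[:2]-O)@ey,P[2]],1)
def pin(im):
    # light pin head: ellipse near (364,231): bright blob, adjacent to orange
    hsv=cv2.cvtColor(im,cv2.COLOR_BGR2HSV);orange=cv2.inRange(hsv,(5,180,90),(14,255,255))
    return orange
E
python3 - <<'E'
from h import *
import pickle
w={i:pickle.load(open(f'w{i}.pkl','rb')) for i in (2,4,5,6)}
for i,uv in ((2,(235+452.5/4-.5,205+158.5/4-.5)),(4,(240+384.5/4-.5,160+82.5/4-.5)),(5,(352,208)),(6,(364,230))):
    print(i,fx(plane(w[i],uv,91)))
cv2.imwrite('pics/s6.png',capture('side')[:,:,::-1]);cv2.imwrite('pics/t6.png',capture('top')[:,:,::-1])
s=cv2.imread('pics/s6.png');t=cv2.imread('pics/t6.png')
crop(s,215,185,355,325,4,'pics/s6a.png');crop(t,210,165,400,265,4,'pics/t6a.png')
a=cv2.imread('pics/w6.png');crop(a,260,190,460,350,4,'pics/w6a.png')
E
```

```text
2 [ 19.1 100.7  91. ]
4 [ 19.  101.8  91. ]
5 [ 18.7 101.5  91. ]
6 [19. 42. 91.]
```

View pics/s6a.png

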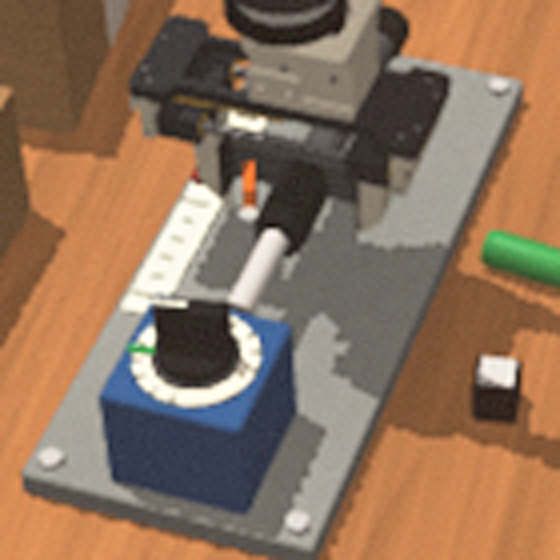

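View pics/t6a.png

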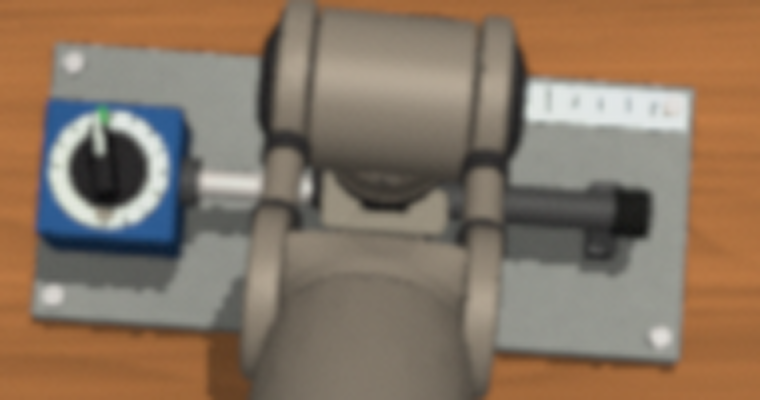

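View pics/w6a.png

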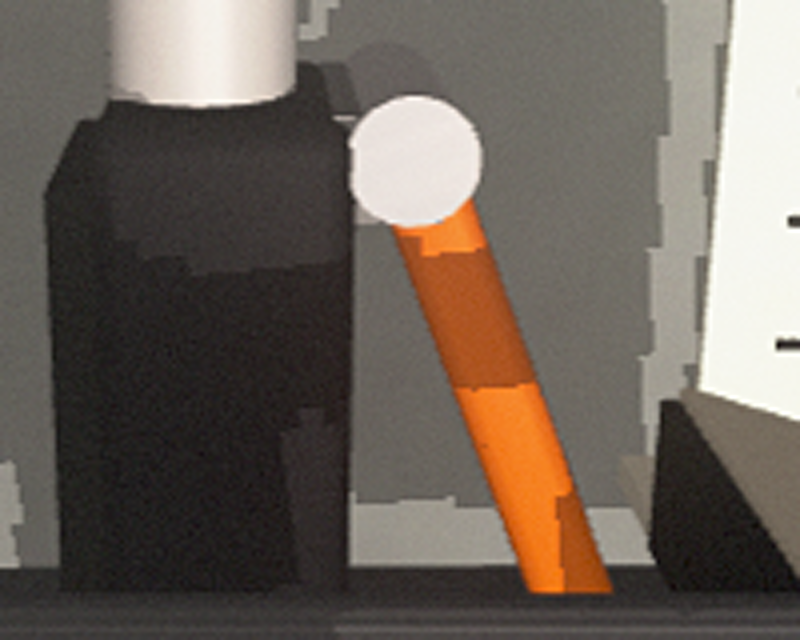

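Run:
```python
from h import *
import pickle
w={i:pickle.load(open(f'w{i}.pkl','rb')) for i in (1,4)}
for i in (1,4):
    im=cv2.imread(f'pics/w{i}.png')
    if i==1: crop(im,355,210,405,250,12,'pics/m1.png')
    else: crop(im,360,285,410,325,12,'pics/m4.png')
```

```text
(no output)
```

View pics/m1.png

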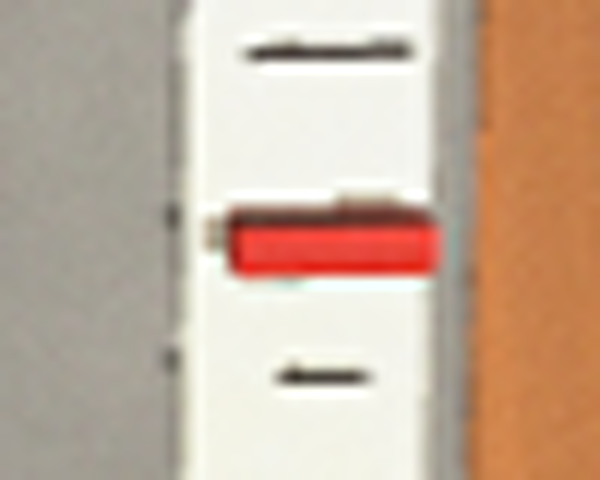

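View pics/m4.png

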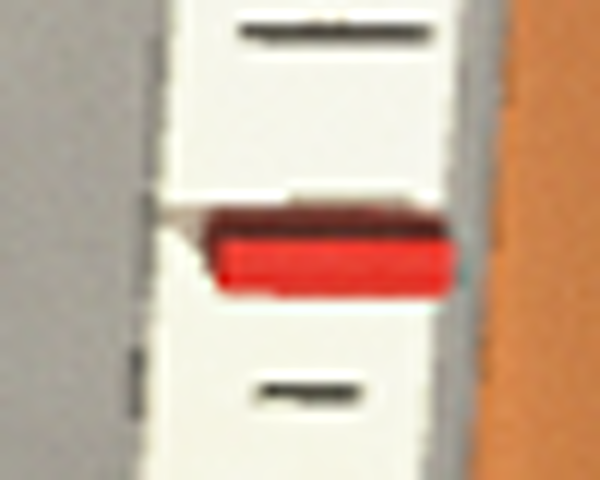

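Run:
```python
from h import *
import pickle
w={i:pickle.load(open(f'w{i}.pkl','rb')) for i in (1,2,4)}
M1=lambda x,y:(355+(x+.5)/12-.5,210+(y+.5)/12-.5);M4=lambda x,y:(360+(x+.5)/12-.5,285+(y+.5)/12-.5)
print('m1',[fx(plane(w[1],M1(335,y),30)) for y in (220,275)],fx(plane(w[1],M1(335,208),22)))
print('m4',[fx(plane(w[4],M4(337,y),30)) for y in (238,297)],fx(plane(w[4],M4(325,208),22)))
print('tick long',fx(plane(w[1],M1(330,50),22)),fx(plane(w[4],M4(335,32),22)))
print('tick next',fx(plane(w[1],M1(322,375),22)),fx(plane(w[4],M4(308,392),22)))
B=lambda x,y:(230+(x+.5)/4-.5,90+(y+.5)/4-.5)
print('bar w1',[fx(plane(w[1],B(350,y),90)) for y in (319,347)],'pin w1',fx(plane(w[1],B(408,92),91)))
for i,f in ((1,lambda y:B(614,y)),): print([fx(plane(w[i],f(y),22)) for y in (205,266,326,385,441,497)])
```

```text
m1 [array([ 82.5, -36.4,  30. ]), array([ 82.6, -42.5,  30. ])] [ 83.8 -37.2  22. ]
m4 [array([ 82.6, -36.7,  30. ]), array([ 83. , -42.5,  30. ])] [ 83.  -37.3  22. ]
tick long [ 82.9 -19.8  22. ] [ 82.8 -19.9  22. ]
tick next [ 82.7 -55.9  22. ] [ 82.7 -56.   22. ]
bar w1 [array([ 2.6, 44.9, 90. ]), array([ 2.4, 37.7, 90. ])] pin w1 [ 19.  100.8  91. ]
[array([82.4, 69.9, 22. ]), array([82.8, 51.9, 22. ]), array([83.2, 33.8, 22. ]), array([83.5, 15.6, 22. ]), array([83.9, -2. , 22. ]), array([ 84.3, -20.1,  22. ])]
```

Mark centre is at fixture y=-39.7 from both views, and the pin target is y≈20.3 against 42.0 now. So 21.7 mm more.

```bash
python3 -m jog '{"xyz":[[-0.05,-0.4,-0.05],[-0.05,-0.4,-0.05],[-0.03,-0.2,0],[0,0,0],[0,0,0],[0,0,0]],"angular":[[-0.03,0.05,0],[0,0,0],[0,0,0],[0,0,0],[0,0,0],[0,0,0]]}' -1
python3 - <<'E'
from h import *
import pickle
o=bot.get_obs();w=camera_params('wrist');im=capture('wrist')[:,:,::-1]
cv2.imwrite('pics/w7.png',im);pickle.dump(w,open('w7.pkl','wb'));print(o['tool_pos'],o['tcp_rot'],fx(o['tool_pos']))
crop(im,260,190,460,350,4,'pics/w7a.png')
E
```

```text
time: 14.25
tool_pos: [598.6, -9.4, 58.7]
tcp_rot: [-3.141, -0.004, -0.091]
contact_force: [1.3, 2.5, 0.0]
grip_width: 92.0
[598.61351086  -9.35110814  58.70125322] [-3.14144165 -0.00375273 -0.09141031] [  5.2 -21.2  58.7]
```

View pics/w7a.png

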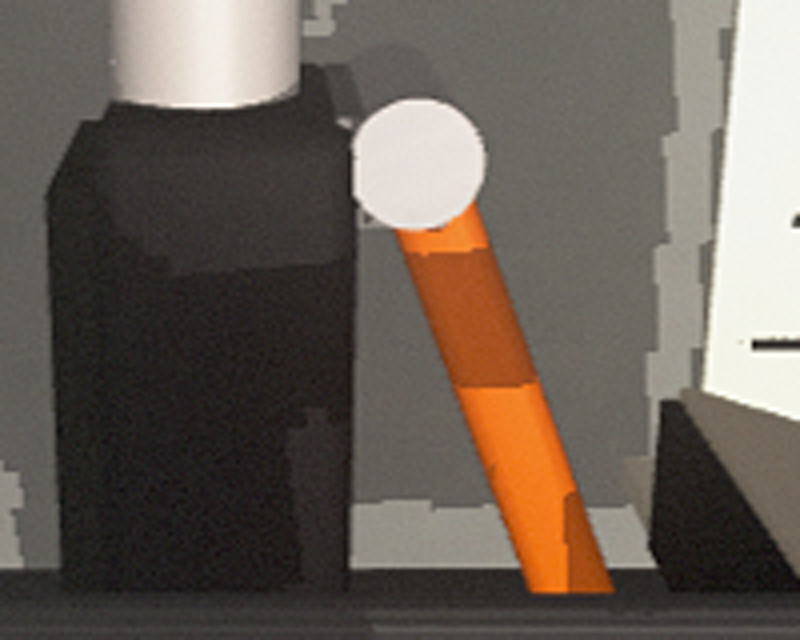

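Run:
```python
from h import *
import pickle
w=pickle.load(open('w7.pkl','rb'));print('pin',fx(plane(w,(260+419.5/4-.5,190+164.5/4-.5),91)))
w=pickle.load(open('w6.pkl','rb'));print('pin6',fx(plane(w,(260+416.5/4-.5,190+161.5/4-.5),91)))
w=pickle.load(open('w7.pkl','rb'));print('tick',fx(plane(w,(260+790/4-.5,190+345/4-.5),22)))
```

```text
pin [18.8 23.8 91. ]
pin6 [18.8 42.1 91. ]
tick [ 79.1 -20.   22. ]
```

```bash
python3 -m jog '{"xyz":[[-0.05,-0.2,-0.05],[0,0,0],[0,0,0]],"angular":[[0,0.03,0],[0,0,0],[0,0,0]]}' -1
cat >> h.py <<'E'
def pinloc(im,u,v,r=22):
    x0,y0=int(u-r),int(v-r);g=im[y0:y0+2*r,x0:x0+2*r];h=cv2.cvtColor(g,cv2.COLOR_BGR2HSV)
    m=cv2.inRange(h,(0,0,150),(180,40,255));n,l,st,ce=cv2.connectedComponentsWithStats(m)
    i=1+int(np.argmax(st[1:,4]));c,_=cv2.findContours((l==i).astype(np.uint8),cv2.RETR_EXTERNAL,cv2.CHAIN_APPROX_NONE)
    (a,b),rad=cv2.minEnclosingCircle(c[0]);M=ce[i]
    return (M[0]+x0,M[1]+y0),(a+x0,b+y0,rad),st[i]
E
python3 - <<'E'
from h import *
import pickle
o=bot.get_obs();w=camera_params('wrist');im=capture('wrist')[:,:,::-1].copy()
cv2.imwrite('pics/w8.png',im);pickle.dump(w,open('w8.pkl','wb'));print(o['tool_pos'],o['tcp_rot'],fx(o['tool_pos']))
for n in (6,7,8):
    q=pickle.load(open(f'w{n}.pkl','rb'));r=pinloc(cv2.imread(f'pics/w{n}.png'),364,231);print(r,fx(plane(q,r[0],91)))
E
```

```text
time: 14.6
tool_pos: [598.0, -12.6, 58.2]
tcp_rot: [-3.141, -0.002, -0.091]
contact_force: [2.3, 4.5, -0.5]
grip_width: 91.5
[598.01196791 -12.59342388  58.17957516] [-3.14117427e+00 -1.55831478e-03 -9.13008469e-02] [  4.9 -24.5  58.2]
((np.float64(363.0625), np.float64(229.92045454545456)), (363.1533737182617, 232.01226997375488, 18.485023498535156), array([  5,   5,  34,  32, 880], dtype=int32)) [18.6 42.1 91. ]
((np.float64(363.7641723356009), np.float64(230.54988662131518)), (364.15800857543945, 231.41774940490723, 17.57788848876953), array([  6,   6,  34,  32, 882], dtype=int32)) [18.6 23.9 91. ]
((np.float64(364.54977375565613), np.float64(230.93099547511312)), (363.615385055542, 232.384614944458, 18.561527252197266), array([  7,   6,  33,  33, 884], dtype=int32)) [18.6 20.5 91. ]
```

```bash
python3 -m jog '{"xyz":[[0,0,0],[0,0,0],[0,0,0],[0,0,0],[0,0,0]],"angular":[[0,0,0],[0,0,0],[0,0,0],[0,0,0],[0,0,0]]}' 1
```

```text
time: 15.15
tool_pos: [597.4, -12.2, 57.9]
tcp_rot: [-3.141, -0.0, -0.091]
contact_force: [1.7, 3.5, 0.2]
grip_width: 56.7
```

```bash
python3 -m jog '{"xyz":[[0,0,0],[0,0,0],[0,0,0],[0,0,0],[0,0,0],[0,0,0]],"angular":[[0,0,0],[0,0,0],[0,0,0],[0,0,0],[0,0,0],[0,0,0]]}' 1
python3 - <<'E'
from h import *
import pickle
o=bot.get_obs();w=camera_params('wrist');im=capture('wrist')[:,:,::-1].copy()
cv2.imwrite('pics/w9.png',im);pickle.dump(w,open('w9.pkl','wb'));print(o['tool_pos'],o['tcp_rot'],fx(o['tool_pos']))
cv2.imwrite('pics/s9.png',capture('side')[:,:,::-1])
crop(cv2.imread('pics/s9.png'),215,165,355,305,4,'pics/s9a.png')
r=pinloc(im,364,231);print(r,fx(plane(w,r[0],91)))
E
```

```text
time: 15.75
tool_pos: [597.8, -12.3, 58.1]
tcp_rot: [-3.141, -0.001, -0.091]
contact_force: [0.8, 3.7, -0.4]
grip_width: 34.6
[597.80998864 -12.28820566  58.1110389 ] [-3.14114006e+00 -1.06136360e-03 -9.14210503e-02] [  4.7 -24.2  58.1]
((np.float64(365.09384164222877), np.float64(227.47507331378299)), (364.0, 227.0, 19.31330680847168), array([  4,   6,  37,  25, 682], dtype=int32)) [18.5 22.1 91. ]
```

View pics/w9.png

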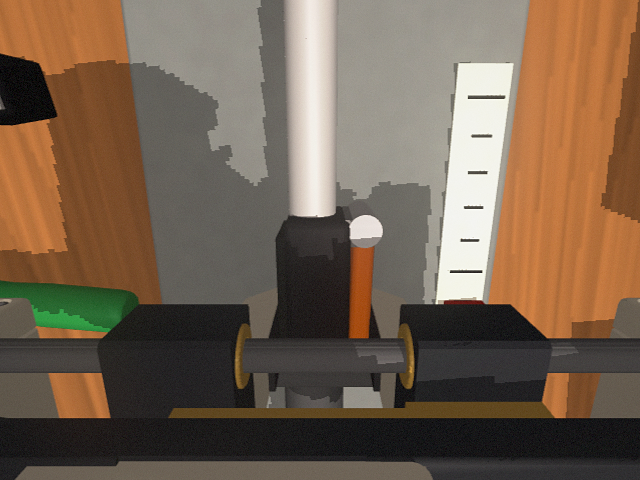

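View pics/s9a.png

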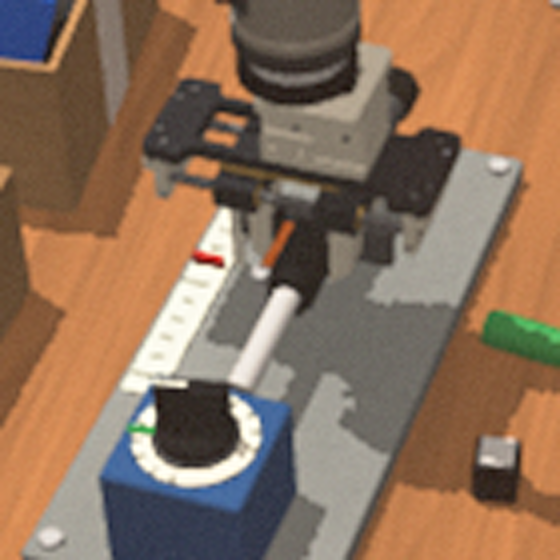

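Run:
```python
from h import *
import pickle
w=pickle.load(open('w9.pkl','rb'))
im=cv2.imread('pics/w9.png');s=cv2.imread('pics/s9.png')
crop(im,325,200,405,260,10,'pics/w9a.png');crop(s,255,205,305,245,14,'pics/s9b.png')
q=camera_params('side');print('expected tip px in side',[(proj(q,[*(O+x*ex+y*ey),z])[0]).round(1) for x,y,z in ((60,-39.7,29),(60,-39.7,90),(83,-39.7,30),(72,-39.7,30))])
```

```text
expected tip px in side [array([275. , 229.8]), array([273.7, 213.1]), array([267. , 227.7]), array([270.8, 228.6])]
```

View pics/w9a.png

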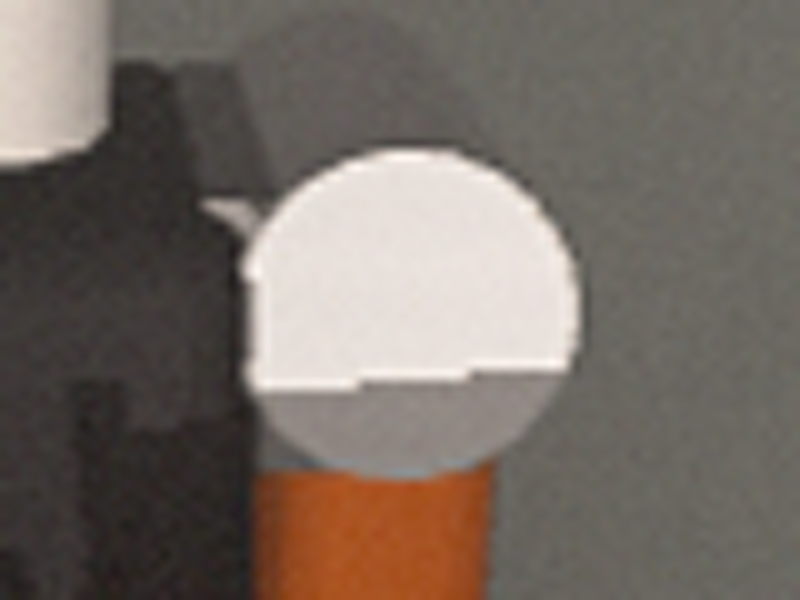

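View pics/s9b.png

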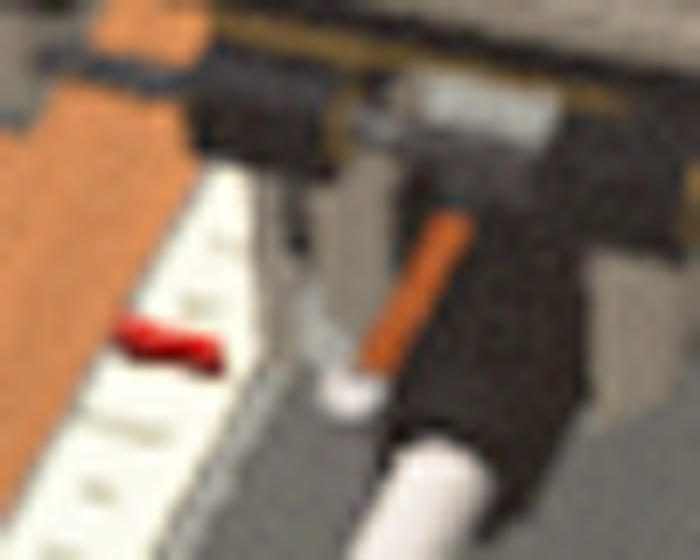

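Run:
```python
from h import *
import pickle
w=pickle.load(open('w9.pkl','rb'));print('pin',fx(plane(w,(325+412.5/10-.5,200+313.5/10-.5),91)))
# lever edges: direction
print('ref ticks',fx(plane(w,(466,271),22)),'mark +y top edge approx',fx(plane(w,(465,301),26)))
```

```text
pin [18.8 20.9 91. ]
ref ticks [ 82.9 -19.9  22. ] mark +y top edge approx [ 82.7 -36.1  26. ]
```

Run:
```python
from h import *
im=cv2.imread('pics/w9.png');crop(im,425,250,495,310,10,'pics/w9c.png');crop(im,260,200,420,345,5,'pics/w9d.png')
```

```text
(no output)
```

View pics/w9c.png

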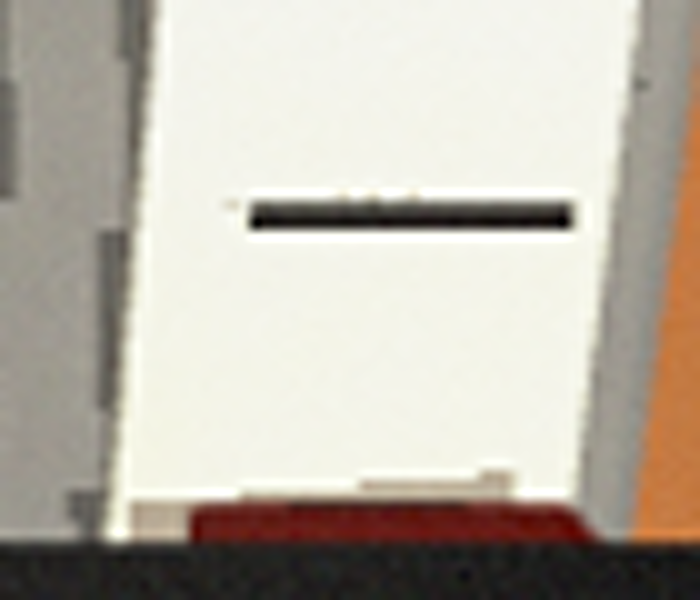

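View pics/w9d.png

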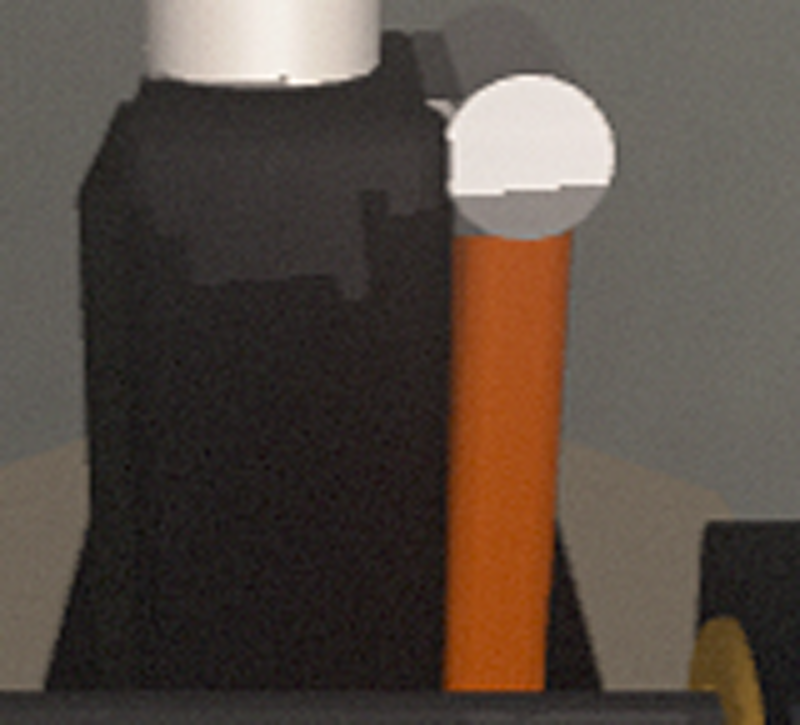

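Pin is at y=20.9 against a target of about 20.2, the lever is flat along the collar, and the mark has not moved. I'll nudge about 0.7 mm further out while pinching.

```bash
python3 -m jog '{"xyz":[[0,-0.045,0],[0,0,0],[0,0,0],[0,0,0]],"angular":[[0,0,0],[0,0,0],[0,0,0],[0,0,0]]}' 1
python3 - <<'E'
from h import *
import pickle
o=bot.get_obs();w=camera_params('wrist');im=capture('wrist')[:,:,::-1].copy()
cv2.imwrite('pics/w10.png',im);pickle.dump(w,open('w10.pkl','wb'));print(o['tool_pos'],o['tcp_rot'],fx(o['tool_pos']),o['contact_force'],o['grip_width'])
crop(im,325,200,405,260,10,'pics/w10a.png');crop(im,425,250,495,310,10,'pics/w10c.png')
E
```

```text
time: 16.25
tool_pos: [597.7, -13.0, 58.1]
tcp_rot: [-3.141, -0.001, -0.091]
contact_force: [1.3, 4.6, 1.1]
grip_width: 34.7
[597.73531404 -12.97220543  58.09959471] [-3.14079033e+00 -9.03015265e-04 -9.13780202e-02] [  4.7 -24.9  58.1] [1.25795474 4.59329585 1.07348094] 34.713303112069084
```

View pics/w10a.png

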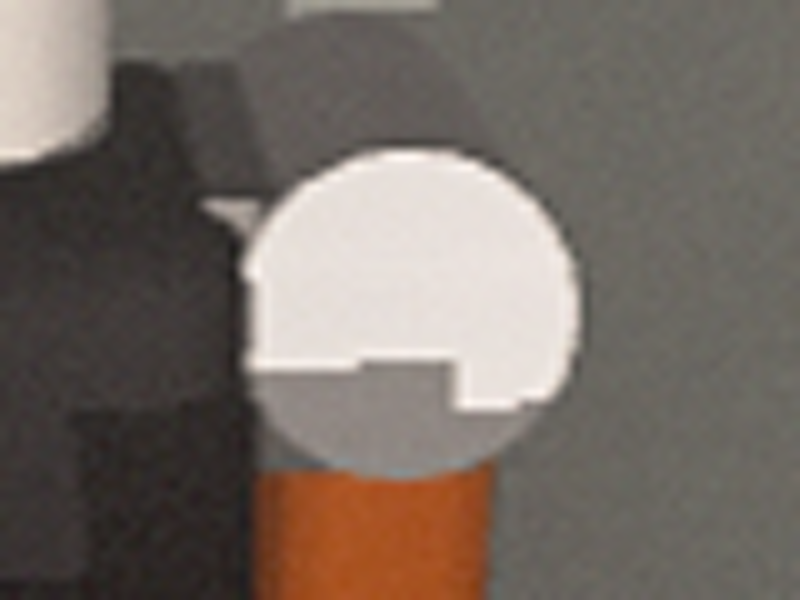

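View pics/w10c.png

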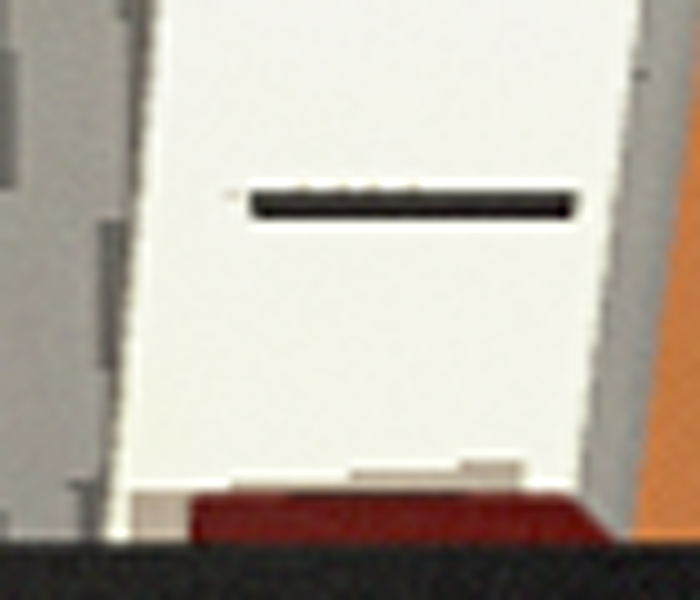

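```bash
python3 -m jog '{"xyz":[[0,0,0],[0,0,0],[0,0,0],[0,0,0],[0,0,0]],"angular":[[0,0,0],[0,0,0],[0,0,0],[0,0,0],[0,0,0]]}' 1
python3 - <<'E'
from h import *
o=bot.get_obs();w=camera_params('wrist');im=capture('wrist')[:,:,::-1].copy();cv2.imwrite('pics/w11.png',im)
s=capture('side')[:,:,::-1].copy();cv2.imwrite('pics/s11.png',s);t=capture('top')[:,:,::-1].copy()
print(fx(o['tool_pos']),o['contact_force'],o['grip_width'],'pin',fx(plane(w,(366.2,231.0),91)))
A=cv2.resize(s[205:245,245:305],None,fx=8,fy=8,interpolation=cv2.INTER_CUBIC);B=cv2.resize(t[185:235,215:275],None,fx=6.4,fy=6.4,interpolation=cv2.INTER_CUBIC)[:320];C=cv2.resize(im[200:260,325:405],(427,320))
cv2.imwrite('pics/c11.png',np.hstack([A[:, :420],B]) if 0 else A);cv2.imwrite('pics/d11.png',B);cv2.imwrite('pics/e11.png',C)
E
```

```text
time: 16.8
tool_pos: [597.7, -13.0, 58.1]
tcp_rot: [-3.141, -0.001, -0.091]
contact_force: [0.5, 3.6, -0.2]
grip_width: 34.8
[  4.7 -24.9  58.1] [ 0.45616956  3.60569524 -0.20409242] 34.799498472246 pin [18.9 20.1 91. ]
```

View pics/c11.png

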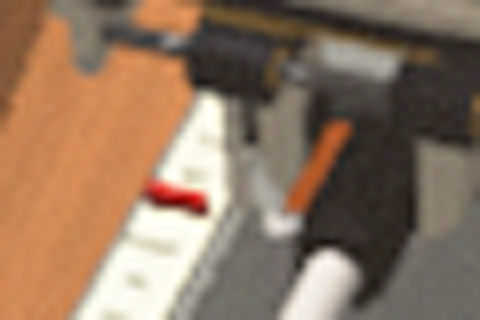

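View pics/d11.png

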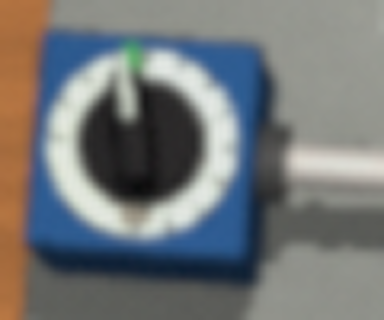

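View pics/e11.png

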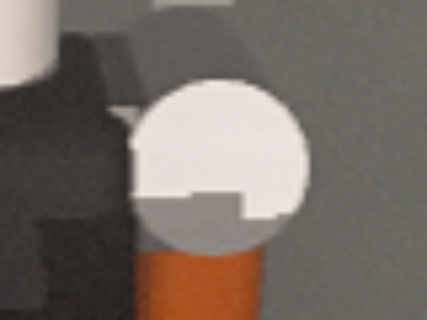

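The pose is stable (pin at 20.1–20.3), the dial pointer is still at the green mark, and the lever is flat and pinched. Handing in.

```bash
python3 -c "
from plant import bot
bot.close_job()
print(bot.get_obs()['time'])"
```

```text
the job is handed in; nothing more can be done
the job is handed in; nothing more can be done
```

I turned the dial to the green mark, drew the leg out to the red mark with the lever open, and folded the lever shut by pinching it against the pad. I handed in at about 17 s, still gripping.

- **Dial:** after release the pointer read 6.2° against 5.6° for the green mark, about 0.01 rad apart. It still looked aligned from the top camera just before hand-in.
- **Leg:** the wrist camera puts the lever pin at fixture y = 20.1–20.3 mm, so the pointer is at about -39.8 mm. The mark measured -39.5 to -40.3 mm. I could not see the pointer tip sharply next to the mark because the gripper hid it from the wrist camera. The side view agreed, but only to about 2 mm.
- **Lever and grip:** the lever lies flat along the collar. The grip width reads 34.7 mm, where 37 mm was expected. I did not resolve this; the reading may be biased or the pad may be compressed. The pose held steady over the last half second with about 4 N of spring load.
- **Red mark:** it had not moved against the scale ticks in the last wrist pictures.
- **Loose parts:** I did not measure these at the end. No contact with them was planned, and the wrist force stayed within about 5 N in the readings at the end of each move.

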